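# Clear the spray can from the microwave door and shut it

### The arm

A 7-joint arm with a two-finger parallel gripper is mounted at the origin on the work surface. World frame = base frame: x ahead of the robot, y to its left, z up, the work surface at z = 0. Lengths are in m, angles in rad, forces in N, time in s.
With the tool pointing down it reaches from about 0.4 to 0.85 m from the base axis. Payload 10.4 kg.
Tool frame: the origin (TCP) lies between the finger pads; the fingertips stand 22 mm ahead of it and the grasp point (between the pads) lies 3 mm ahead of it; z points along the fingers, y is the line along which they close (so a half turn about z gives the same grasp; the last joint's range is limited). The gripper opens to 85 mm and grips with 20 to 120 N. Pads are 22 mm wide; open, the fingers measure 114 mm over their backs; the gripper's body (76 mm by 85 mm) begins 54 mm behind the grasp point. The pads swing forward as they close: fully open they stand 13 mm farther back than shut.
Start: joints at [-1.329, 0.332, -0.065, 1.46, 0.022, 1.35, -0.088], TCP at [0.164, 0.603, 0.253] pointing down, gripper open.
Joint ranges: [-2.6, 2.6], [-0.5, 2.12], [-1.47, 1.34], [0.16, 2.42], [-1.27, 4.41], [0.06, 2.06], [-2.6, 2.6]. Speed limits (rad/s): [2.22, 2.22, 2.79, 2.79, 3.14, 3.14, 3.14].

### API

Orientations are given as a unit quaternion [x, y, z, w].
In Python, from workcell import manip, camera, ticket, boxes_of, outline_of gives the robot as it stands.
- The arm moves only by the tool carry_out, never from a script. Its argument "deltas" is a list of rows, each a list of 5 numbers: the shift along the tool's x, y, z as a fraction of full scale, then the turn about the tool's z as a fraction of full scale, then the opening, from -1 (shut) to 1 (fully open), so that 0 is half open. In form: [[tx, ty, tz, spin, gripper], ...]. A call has 1 to 20 rows; each row is the pose to reach, as a shift and turn from the pose commanded when the call began, along the tool's axes at that moment; what a row does not reach only later rows make up. Full scale, the value 1, is 150 mm for a shift and 30 degrees for a turn. A row lasts 1/8 s, in which the tool goes at most 62.5 mm and 10.7 degrees, less where a joint would pass 70% of its speed; a pose out of reach is approached as far as the arm can. A call with a number of a shift or a turn outside -1 to 1 is refused whole. A call with a gripper value outside its range is refused whole. The fingers move at their own pace and stop on an object; "force" is the grip in N (left out, the last holds). Time passes only in rows, so rows that repeat a pose let the fingers close. It gives the time, the measured TCP pose, the force, the opening and the grip force at its end, in the units of the state.
- manip.get_obs(): the state, without advancing time (a new reading comes with each control period).
- camera(name): name is "scene" or "top" or "wrist"; returns a dict with "img" (420x560x3 uint8, red, green, blue), "depth" (420x560 float32, m along the optical axis (not along the pixel's ray), 0 where there is no reading), "vertical_fov" (degrees; the focal length in pixels is half the picture's height over the tangent of half this angle, whatever the lens; pixels are square), "cx", "cy" (the principal point, pixels), "R" (3x3) and "t" (3): a world point X has camera coordinates R X + t. Camera axes: x right, y down, z forward; pixel columns grow to the right and rows downward; lengths in m; the calibration is good to about 2 mm. A picture is of the moment at which its call begins.
- ticket.hand_in(): hands the job in; it is judged then, once.
Trained networks look in a picture, given as the dict that the camera call returned (one of the last four; its "shot" number tells which), for a name from the list of things; names that differ only in an ending like _2 or _b are one class to them, and where a whole thing is asked for, a point or a joint stands for the part that bears it (a point fixed in the world has none). Each returns a list of dicts, best first, with "conf" (0 to 1); they miss things now and then, are a little off and sometimes report something else, mostly with a low value. They report only what shows in the picture. A call takes as long as a camera call.
- boxes_of(query, picture): "position" ([x, y, z] in m, in world coordinates, good to about 4 mm: the middle of the surface that is visible of it).
- outline_of(query, picture): "region" (420x560 bool, what is visible of it).
The state is a dict: "clock": time; "joint_pos": joint angles; "joint_velocities": joint speeds; "tau": joint torques, N m; "position": TCP position; "ee_rot": TCP orientation; "ft_force": force on the tool from outside, world axes, zero at the start; "torque": the same for the moment, N m; "grip_width": opening from 0.0 (shut) to 1.0 (fully open); "grasp_force": force on a finger pad.
Only numpy, scipy, OpenCV 4.12 (cv2) and the standard library are available. Lean on these libraries where they do the work, as an engineer would, in place of code of your own. Each camera call takes 0.05 s, during which the arm holds its last target. There are 200 camera calls.

### The job

The microwave door cannot be shut because the tall, slim spray can stands in its way. Push the can low on its body, so that it slides upright over the worktop without being gripped, lifted or tipped over, into the empty place in the middle of the row of laundry bottles in front of the wicker basket, in line with its neighbours; then push the microwave door fully shut. Leave everything else standing where it is.

Things in the scene. Friction and masses are not known exactly. Their poses are not given: they have to be found in the camera images.
- spray_can: Slim aerosol can, bare metal with paper band and white cap: 52 mm across (straight wall up to 160 mm), 215 mm tall, 0.2 to 0.4 kg, standing loose between the open microwave door and the microwave. Origin: centre of its underside; z up. Friction on the worktop 0.28 to 0.42: pushed below about 50 mm it slides upright, much above 60 mm it tips.
- microwave: Black counter microwave, 440 mm wide, 330 deep, 262 high, fixed, at the right, looking across the worktop (about +y). Origin: centre of its underside. Its x points from the front into the machine (front face x = -165 mm), y along the front (-220 to +220) towards the hinge, the end away from the robot. The door's vertical hinge axis is at x = -165, y = +217 mm. Knobs at the other end.
- microwave_door (a joint): Opening angle of the door, rad: 0 shut, starts at 1.4 to 1.58, end stop 1.75. Shutting turns it anticlockwise seen from above. It stays where left and needs about 0.3 N m to turn slowly; no latch. Flat panel, 335 mm from hinge to free edge, 32 mm thick (inner face in the plane of the hinge axis), from 18 to 258 mm above the worktop.
- door_face (a point): Point on the outer face of the door, 200 mm from the hinge axis, 220 mm above the worktop. Its x axis points from the outer face through the door to its inner face (the way to push), its y axis along the door towards the hinge, z up. A vertical steel handle bar 14 mm thick stands 35 mm out from this face, 309 mm from the hinge.
- basket: Low brown wicker laundry basket with its lid on, 460 mm long, 240 mm deep, 180 mm high, fixed, at the left. Origin: centre of its underside on the worktop. Its x axis points away from the row of bottles into the basket, its y axis along the row, z up. Its front face is at x = -120 mm.
- gap (a point): Middle of the empty place in the row of bottles, on the worktop, 48 mm in front of the basket, on the line through the middles of the bottles; axes as the basket's. The neighbours' middles are 105 mm to either side along y and leave about 125 mm clear between them.
- softener: White softener bottle, 72 mm across, 195 mm tall, loose, in the row (the four row bottles change places from run to run; their middles are 105 and 190 mm from the middle of the gap). Origin: centre of its underside.
- detergent: Jug-shaped detergent bottle, 62 x 80 mm, 205 mm tall, loose, in the row. Origin: centre of its underside; the 80 mm side lies along the row.
- tab_tub: Round tub with a lid, 83 mm across, 105 mm tall, loose, in the row. Origin: centre of its underside.
- sprayer: Clear trigger-spray bottle, 68 mm across, 226 mm tall, loose, in the row; its spray head reaches 59 mm from the middle away from the basket. Origin: centre of its underside.
- mug: White mug, 76 mm across, 92 mm tall, handle on one side reaching 75 mm from its middle, loose, beyond the door's free edge. Origin: centre of its underside.
- dosing_cup: Small clear dosing cup, 60 mm across, 50 mm tall, loose, on the robot's side of the way from the can to the row. Origin: centre of its underside.
- scrub_brush: Wooden scrubbing brush, 50 x 150 mm, 40 mm high, loose, on the far side of the open door. Origin: centre of its underside.

How it is judged:
By the outcome, as a careful person would: the job done as asked, in the order asked, and still so for the second after the job is handed in, with the robot touching nothing.
It also fails if it takes over 72 s, if anything falls off the work surface, if the arm or the gripper's body presses on something with over 40 N, if the wrist force passes 120 N, or if a joint passes its speed limit or range.

## Working session

There is one attempt and no reset: what is moved stays moved. The work goes in short steps, Python scripts to look and compute and a tool call to move; the robot and the scene stay as the last step left them, time stands still between calls to the robot, and variables do not carry over. Pictures are saved under pics/ and viewed, at most 10 in all, crops included, and the job is handed in when it is done.

Besides the shell and the picture viewer there is one more tool, called after "Emit:" as name(argument=value, ...) on one line, values as JSON. carry_out: Moves the arm, as the interface text tells. Its arguments: {"type":"object","properties":{"deltas":{"type":"array","items":{"type":"array","items":{"type":"number"}}},"force":{"type":"number"}},"required":["deltas"]}

```bash
mkdir -p pics; cat > h.py <<'E'
import numpy as np, cv2
from workcell import manip, camera, ticket, boxes_of, outline_of
def cloud(p):
    f=210/np.tan(np.radians(p["vertical_fov"])/2)
    v,u=np.mgrid[0:420,0:560]; d=p["depth"]
    c=np.stack([(u-p["cx"])/f*d,(v-p["cy"])/f*d,d],-1)
    return (c-np.array(p["t"]))@np.array(p["R"])
def save(p,n): cv2.imwrite("pics/"+n,p["img"][:,:,::-1])
E
python3 - <<'E'
from h import *
o=manip.get_obs(); print({k:np.round(v,3) for k,v in o.items()})
ims=[]
for n in ["scene","top"]:
    p=camera(n); ims.append(p["img"]); X=cloud(p)
    for q in ["spray_can","microwave","microwave_door","basket","softener","detergent","tab_tub","sprayer","mug","dosing_cup","scrub_brush"]:
        b=boxes_of(q,p)[:2]; r=outline_of(q,p)[:1]
        s=""
        if r:
            P=X[r[0]["region"]&(p["depth"]>0)]
            s=(np.round(np.percentile(P,[3,50,97],axis=0),3).tolist())
        print(n,q,[(np.round(t["position"],3).tolist(),round(t["conf"],2)) for t in b],s)
cv2.imwrite("pics/a.png",ims[0][:,:,::-1]);cv2.imwrite("pics/b.png",ims[1][:,:,::-1])
E
```

```text
{'clock': np.float64(0.0), 'joint_pos': array([-1.329,  0.333, -0.065,  1.461,  0.022,  1.35 , -0.088]), 'joint_velocities': array([ 0.   , -0.   ,  0.   ,  0.001, -0.001, -0.001, -0.001]), 'tau': array([ 1.0000e-03, -6.2546e+01,  5.0000e-02, -3.9159e+01,  1.6000e-02,
        1.0000e-02, -0.0000e+00]), 'position': array([0.163, 0.603, 0.253]), 'ee_rot': array([ 0.132,  0.991, -0.001, -0.   ]), 'ft_force': array([-0.388,  0.439, -0.446]), 'torque': array([0.01 , 0.052, 0.046]), 'grasp_force': np.float64(0.0), 'grip_width': np.float64(1.003)}
scene spray_can [([0.529, -0.024, 0.162], 0.86)] [[0.513, -0.052, -0.001], [0.527, -0.024, 0.153], [0.557, -0.009, 0.215]]
scene microwave [([0.422, -0.367, 0.262], 0.89)] [[0.184, -0.594, 0.03], [0.418, -0.367, 0.26], [0.644, -0.021, 0.266]]
scene microwave_door [([0.632, -0.13, 0.154], 0.71), ([0.528, -0.03, 0.16], 0.31)] [[0.616, -0.29, 0.035], [0.63, -0.132, 0.159], [0.649, 0.032, 0.26]]
scene basket [([0.493, 0.514, 0.181], 0.64)] [[0.281, 0.39, 0.17], [0.49, 0.512, 0.18], [0.735, 0.634, 0.187]]
scene softener [([0.395, 0.34, 0.15], 0.79)] [[
[... 1457 characters left out ...]
[0.583, 0.315, 0.025], [0.62, 0.333, 0.131], [0.655, 0.375, 0.205]]
top tab_tub [([0.332, 0.342, 0.102], 0.74)] [[0.288, 0.311, 0.003], [0.327, 0.342, 0.104], [0.362, 0.386, 0.108]]
top sprayer [([0.699, 0.329, 0.149], 0.75), ([0.347, 0.175, 0.011], 0.54)] [[0.675, 0.302, 0.002], [0.698, 0.331, 0.144], [0.72, 0.367, 0.227]]
top mug [([0.758, 0.164, 0.036], 0.78)] [[0.713, 0.126, -0.001], [0.761, 0.162, 0.029], [0.81, 0.196, 0.093]]
top dosing_cup [([0.346, 0.172, 0.012], 0.74)] [[0.325, 0.15, -0.001], [0.347, 0.177, 0.008], [0.375, 0.198, 0.052]]
top scrub_brush [([0.792, -0.1, 0.041], 0.68), ([0.412, 0.328, 0.15], 0.24)] [[0.765, -0.166, 0.0], [0.791, -0.096, 0.038], [0.818, -0.028, 0.044]]
```

View pics/a.png

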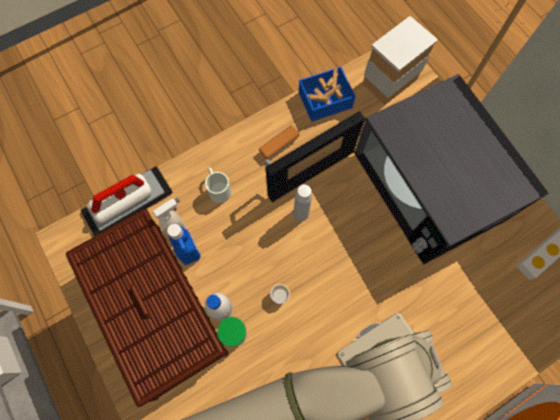

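View pics/b.png

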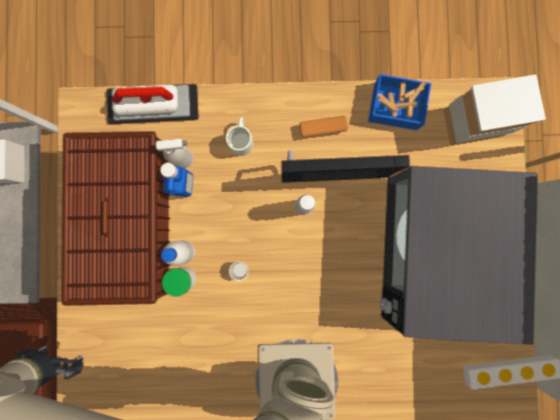

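The scene camera shows the can at about (302,203), inside the open door, with the free gap at (197,270) between the blue jug and the softener. The top view agrees: can (306,204), gap about (177,218), dosing cup (238,270). The networks match both pictures.

```bash
cat >> h.py <<'E'
def pts(q,p,lo=-1,hi=9):
    r=outline_of(q,p)
    if not r: return np.zeros((0,3))
    P=cloud(p)[r[0]["region"]&(p["depth"]>0)]
    return P[(P[:,2]>lo)&(P[:,2]<hi)]
def cyl(P,r,c0=None):
    from scipy.optimize import least_squares
    c0=P[:,:2].mean(0) if c0 is None else c0
    s=least_squares(lambda c:np.hypot(*(P[:,:2]-c).T)-r,c0,loss="soft_l1",f_scale=.002)
    return s.x
E
python3 - <<'E'
from h import *
S=camera("scene");T=camera("top");W=camera("wrist")
for q,r,lo,hi in [("spray_can",.026,.02,.155),("softener",.036,.02,.11),("tab_tub",.0415,.01,.09),("sprayer",.034,.01,.11)]:
    for n,p in (("s",S),("t",T)):
        P=pts(q,p,lo,hi)
        if len(P)>20: print(q,n,len(P),cyl(P,r,P[:,:2].mean(0)+[.01,.0]).round(4))
for n,p in (("s",S),("t",T)):
    for q,lo in (("spray_can",.205),("softener",.185),("tab_tub",.098),("detergent",.198)):
        P=pts(q,p,lo); print(q,n,"top mid",len(P),((P.min(0)+P.max(0))/2).round(4), np.median(P[:,2]).round(3))
    for q,lo,hi in (("basket",.165,.2),("microwave_door",.2,.265),("microwave",.255,.27),("detergent",.02,.12)):
        P=pts(q,p,lo,hi)
        P=P[(np.abs(P-np.median(P,0))[:,:2]<.3).all(1)]
        print(q,n,len(P),cv2.minAreaRect((P[:,:2]*1000).astype(np.float32)))
o=manip.get_obs();R=np.array(W["R"]);c=-R.T@np.array(W["t"])
from scipy.spatial.transform import Rotation as Ro
A=Ro.from_quat(o["ee_rot"]).as_matrix()
print("tool axes cols",A.round(3).tolist(),"cam in tool",(A.T@(c-o["position"])).round(3),"cam fwd in tool",(A.T@R[2]).round(3))
E
```

```text
spray_can s 215 [ 0.5396 -0.0349]
spray_can t 47 [ 0.5434 -0.0308]
softener s 100 [0.406  0.3451]
softener t 144 [0.4094 0.3492]
tab_tub s 23 [0.3238 0.3474]
tab_tub t 118 [0.3233 0.3533]
sprayer s 39 [0.7042 0.3457]
sprayer t 178 [0.7074 0.3499]
spray_can s top mid 139 [ 0.5384 -0.033   0.2131] 0.212
softener s top mid 156 [0.4058 0.3451 0.1938] 0.194
tab_tub s top mid 666 [0.3206 0.3458 0.1053] 0.104
detergent s top mid 120 [0.6353 0.3418 0.204 ] 0.203
basket s 0 ((0.0, 0.0), (0.0, 0.0), 0.0)
microwave_door s 1633 ((648.4783325195312, -133.85279846191406), (65.17534637451172, 335.2232360839844), 0.8247265815734863)
microwave s 16540 ((413.1690979003906, -366.4244689941406), (500.51531982421875, 465.91583251953125), 85.4730224609375)
detergent s 225 ((612.30810546875, 344.549560546875), (63.34291458129883, 68.81765747070312), 84.9063720703125)
spray_can t top mid 179 [ 0.5428 -0.0304  0.2119] 0.212
softener t top mid 156 [0.4096 0.348  0.1933] 0.194
tab_tub t top mid 637 [0.3248 0.349  0.1055] 0.104
detergent t top mid 151 [0.6408 0.3461 0.2033] 0.203
basket t 16162 ((516.196044921875, 504.954833984375), (288.8677673339844, 482.4206848144531), 89.96493530273438)
microwave_door t 1834 ((653.6267700195312, -131.5898895263672), (65.47100067138672, 334.4429931640625), 0.5350935459136963)
microwave t 22677 ((416.40765380859375, -365.2619323730469), (495.0665283203125, 467.1211242675781), 85.67356872558594)
detergent t 242 ((632.9225463867188, 358.42333984375), (88.9367446899414, 97.48194122314453), 84.30550384521484)
tool axes cols [[-0.965, 0.262, -0.0], [0.262, 0.965, 0.0], [0.0, 0.0, -1.0]] cam in tool [ 0.081 -0.001 -0.119] cam fwd in tool [-0.314 -0.001  0.949]
  return _methods._mean(a, axis=axis, dtype=dtype,
  ret = um.true_divide(
```

Emit:
carry_out(deltas=[[-0.2,-0.05,-0.3,-0.2,1],[-0.5,-0.15,-0.6,-0.4,1],[-0.8,-0.25,-0.6,-0.643,1],[-1,-0.3,-0.6,-0.643,1],[-1,-0.3,-0.6,-0.643,1]])

```text
clock: 4.28
position: [0.2995, 0.5189, 0.3436]
ee_rot: [-0.033, 0.999, -0.0, 0.001]
ft_force: [-1.0, -0.2, -0.3]
grip_width: 1.0
grasp_force: 0.0
```

Emit:
carry_out(deltas=[[-0.25,-0.4,0,0,1],[-0.5,-0.8,0,0,1],[-0.6,-1,0,0,1]])

```text
clock: 4.65
position: [0.3977, 0.376, 0.3434]
ee_rot: [-0.036, 0.999, 0.0, 0.0]
ft_force: [0.8, 0.0, -0.0]
grip_width: 1.001
grasp_force: 0.0
```

Emit:
carry_out(deltas=[[-0.2,-0.4,0,0,1],[-0.4,-0.8,0,0,1],[-0.5,-1,0,0,1]])

```text
clock: 5.03
position: [0.4834, 0.2314, 0.3435]
ee_rot: [-0.035, 0.999, 0.0, 0.0]
ft_force: [1.1, 0.5, 0.6]
grip_width: 0.997
grasp_force: 0.0
```

Emit:
carry_out(deltas=[[-0.1,-0.4,0,0,1],[-0.2,-0.8,0,0,1],[-0.2,-1,0,0,1]])

```text
clock: 5.4
position: [0.5239, 0.0831, 0.3433]
ee_rot: [-0.034, 0.999, -0.0, 0.0]
ft_force: [-0.8, 1.0, 0.6]
grip_width: 0.999
grasp_force: 0.0
```

Emit:
carry_out(deltas=[[0,-0.4,0,0,1],[0,-0.8,0,0,1],[0,-1,0,0,1],[0,-1,0,0,1],[0,-1,0,0,1]])

```text
clock: 6.02
position: [0.5343, -0.0621, 0.3432]
ee_rot: [-0.037, 0.999, 0.0, -0.0]
ft_force: [0.0, 0.8, -0.9]
grip_width: 0.998
grasp_force: 0.0
```

Emit:
carry_out(deltas=[[-0.06,-0.4,0,0,1],[-0.06,-0.6,0,0,1],[-0.06,-0.6,0.4,0,1],[-0.06,-0.6,0.8,0,1],[-0.06,-0.6,1,0,1]])

```text
clock: 6.65
position: [0.5487, -0.1503, 0.1898]
ee_rot: [-0.037, 0.999, 0.001, -0.002]
ft_force: [0.3, -0.1, -0.1]
grip_width: 1.001
grasp_force: 0.0
```

```bash
python3 - <<'E'
from h import *
S=camera("scene");T=camera("top");W=camera("wrist")
print(manip.get_obs()["position"].round(4))
im=np.hstack([cv2.resize(S["img"][60:270,180:460],(400,300)),cv2.resize(W["img"],(400,300))])
cv2.imwrite("pics/c.png",im[:,:,::-1])
for n,p in (("s",S),("t",T)):
    P=pts("spray_can",p,.205)
    if len(P): print(n,len(P),((P.min(0)+P.max(0))/2).round(4))
E
```

```text
[ 0.5493 -0.1511  0.1924]
s 147 [ 0.5393 -0.0346  0.2122]
t 178 [ 0.5429 -0.0303  0.2126]
```

View pics/c.png

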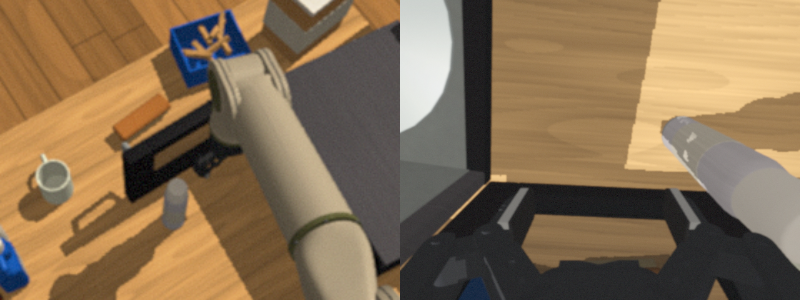

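The scene crop shows the tool beside the can, clear of door and microwave. In the wrist view (right half) the can is at about (720,160), the pads at (515,210) and (690,210), and the gripper's linkage spreads wider at (730,230). I'll measure that linkage.

```bash
python3 - <<'E'
from h import *
from scipy.spatial.transform import Rotation as Ro
W=camera("wrist");o=manip.get_obs();A=Ro.from_quat(o["ee_rot"]).as_matrix()
Q=((cloud(W)-o["position"])@A)[W["depth"]>0]
print(Q[:,2].min(),W["depth"][W["depth"]>0].min())
for z in np.arange(-.12,.03,.01):
    s=Q[(Q[:,2]>z)&(Q[:,2]<z+.01)&(np.abs(Q[:,0])<.05)&(np.abs(Q[:,1])<.075)]
    if len(s): print(round(z,2),len(s),np.percentile(s[:,1],[1,99]).round(3),np.percentile(s[:,0],[1,99]).round(3), np.percentile(s[s[:,1]>0][:,1],[1,50,99]).round(3) if (s[:,1]>0).any() else "")
E
```

```text
-0.07322683186618988 0.061744664
-0.08 968 [-0.027  0.026] [0.018 0.021] [0.01  0.015 0.026]
-0.07 10123 [-0.066  0.065] [0.008 0.02 ] [0.001 0.024 0.066]
-0.06 12683 [-0.072  0.07 ] [-0.007  0.019] [0.001 0.033 0.071]
-0.05 11550 [-0.073  0.071] [-0.01   0.018] [0.008 0.06  0.072]
-0.04 3418 [-0.073  0.071] [-0.004  0.015] [0.038 0.053 0.072]
-0.03 1674 [-0.055  0.053] [-0.004  0.013] [0.041 0.043 0.054]
-0.02 1816 [-0.057  0.055] [-0.01   0.012] [0.041 0.042 0.055]
-0.01 1481 [-0.057  0.055] [-0.01   0.012] [0.041 0.042 0.055]
-0.0 955 [-0.056  0.053] [-0.01   0.012] [0.041 0.042 0.054]
0.01 38 [-0.044  0.042] [-0.008  0.009] [0.042 0.042 0.042]
```

```bash
python3 - <<'E'
from h import *
from scipy.spatial.transform import Rotation as Ro
W=camera("wrist");o=manip.get_obs();A=Ro.from_quat(o["ee_rot"]).as_matrix()
Q=((cloud(W)-o["position"])@A)[W["depth"]>0]
for z in np.arange(-.075,.02,.004):
    s=Q[(Q[:,2]>z)&(Q[:,2]<z+.004)&(np.abs(Q[:,0])<.05)&(Q[:,1]<-.0)&(Q[:,1]>-.1)]
    if len(s):
        e=s[s[:,1]<s[:,1].min()+.003]
        print(round(z,3),len(s),"ymin",np.percentile(s[:,1],[.5,2]).round(4),"x there",e[:,0].min().round(3),e[:,0].max().round(3),"xmax",s[:,0].max().round(3))
print("tip",Q[(np.abs(Q[:,0])<.03)&(np.abs(Q[:,1])<.07)&(Q[:,2]<.06)][:,2].max())
E
```

```text
-0.075 326 ymin [-0.027  -0.0234] x there 0.018 0.019 xmax 0.022
-0.071 1062 ymin [-0.0612 -0.0315] x there 0.013 0.014 xmax 0.021
-0.067 2307 ymin [-0.0662 -0.0653] x there 0.011 0.014 xmax 0.019
-0.063 2902 ymin [-0.0697 -0.0682] x there 0.011 0.013 xmax 0.019
-0.059 2964 ymin [-0.0725 -0.0712] x there 0.011 0.014 xmax 0.019
-0.055 2182 ymin [-0.0739 -0.0729] x there 0.011 0.014 xmax 0.019
-0.051 1707 ymin [-0.0745 -0.0736] x there 0.011 0.013 xmax 0.019
-0.047 2636 ymin [-0.0746 -0.0735] x there -0.008 0.014 xmax 0.018
-0.043 2154 ymin [-0.0748 -0.0738] x there 0.012 0.013 xmax 0.015
-0.039 917 ymin [-0.0746 -0.0732] x there 0.011 0.013 xmax 0.015
-0.035 379 ymin [-0.0671 -0.0661] x there 0.011 0.011 xmax 0.015
-0.031 270 ymin [-0.0562 -0.0549] x there 0.012 0.013 xmax 0.013
-0.027 355 ymin [-0.0506 -0.0503] x there 0.008 0.012 xmax 0.013
-0.023 380 ymin [-0.0573 -0.0569] x there 0.007 0.008 xmax 0.013
-0.019 379 ymin [-0.0574 -0.057 ] x there 0.007 0.009 xmax 0.012
-0.015 342 ymin [-0.0573 -0.0569] x there 0.007 0.008 xmax 0.013
-0.011 325 ymin [-0.0574 -0.0571] x there 0.006 0.008 xmax 0.012
-0.007 288 ymin [-0.057  -0.0569] x there 0.007 0.008 xmax 0.013
-0.003 270 ymin [-0.0574 -0.0571] x there 0.007 0.008 xmax 0.013
0.001 227 ymin [-0.0564 -0.0559] x there 0.007 0.008 xmax 0.013
0.005 145 ymin [-0.0503 -0.0497] x there 0.011 0.012 xmax 0.012
0.009 35 ymin [-0.0444 -0.0443] x there -0.008 0.009 xmax 0.009
tip 0.011579792571389294
```

Emit:
carry_out(deltas=[[0,0,0.3,0,1],[0,0,0.6,0,1],[0,0,0.9,0,1],[0,0,0.9,0,1],[0,0,0.9,0,1]])

```text
clock: 7.62
position: [0.551, -0.1534, 0.0606]
ee_rot: [-0.036, 0.999, -0.0, 0.001]
ft_force: [0.0, -0.2, 0.3]
grip_width: 1.004
grasp_force: 0.0
```

```bash
python3 - <<'E'
from h import *
o=manip.get_obs(); print(o["position"].round(4),o["ft_force"].round(2),o["ee_rot"].round(4),o["joint_pos"].round(2))
E
```

```text
[ 0.551  -0.1534  0.0606] [ 0.01 -0.2   0.29] [-3.590e-02  9.994e-01 -2.000e-04  1.400e-03] [-0.22  0.43  0.49  1.83 -0.25  0.94  2.03]
```

Emit:
carry_out(deltas=[[0,0,0.15,0,1],[0,0,0.25,0,1],[0,0,0.3,0,1],[0,0,0.3,0,1],[0,0.05,0.3,0,1],[0,0.1,0.3,0,1],[0,0.13,0.3,0,1],[0,0.16,0.3,0,1],[0,0.2,0.3,0,1],[0,0.25,0.3,0,1],[0,0.3,0.3,0,1],[0,0.35,0.3,0,1],[0,0.4,0.3,0,1],[0,0.4,0.3,0,1]])

```text
clock: 9.38
position: [0.5451, -0.0919, 0.0131]
ee_rot: [-0.037, 0.999, 0.0, -0.0]
ft_force: [-0.3, -1.0, -0.0]
grip_width: 1.0
grasp_force: 0.1
```

```bash
cat >> h.py <<'E'
def chk(name):
    from scipy.spatial.transform import Rotation as Ro
    S=camera("scene");T=camera("top")
    o=manip.get_obs();A=Ro.from_quat(o["ee_rot"]).as_matrix()
    print(o["position"].round(4),o["ft_force"].round(1),"yang",np.degrees(np.arctan2(A[1,1],A[0,1])).round(2))
    for n,p in (("s",S),("t",T)):
        c=None
        P=pts("spray_can",p,.205,.225)
        if len(P)>10:
            c=(P.min(0)+P.max(0))/2; c[:2]+= [.0015,.0015] if n=="s" else [-.002,-.002]
            d=A.T@(c-o["position"]); print(n,len(P),"can top",c.round(4),"in tool",d.round(4))
        P=pts("spray_can",p,.02,.155)
        if len(P)>20: print(n,len(P),"can body",cyl(P,.026,None if c is None else c[:2]).round(4))
    im=np.hstack([cv2.resize(S["img"][120:330,140:420],(400,300)),cv2.resize(T["img"][105:315,140:420],(400,300))])
    cv2.imwrite("pics/"+name,im[:,:,::-1])
E
python3 -c "from h import *;chk('d.png')"
```

```text
[ 0.5451 -0.0926  0.0131] [-0.2  0.6 -0.1] yang 94.16
s 148 can top [0.5361 0.0101 0.213 ] in tool [ 0.0016  0.1032 -0.1999]
s 221 can body [0.5358 0.007 ]
t 179 can top [0.5365 0.0095 0.2124] in tool [ 0.0013  0.1026 -0.1992]
t 33 can body [0.5395 0.0114]
```

View pics/d.png

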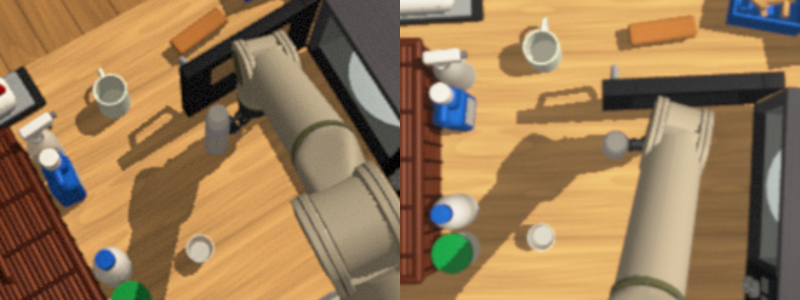

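The can stands upright against the gripper at crop (217,130)/(617,145), with a clear way to the gap.

Emit:
carry_out(deltas=[[0,0.04,0,0.01,1],[0,0.1,0,0.015,1],[0,0.17,0,0.015,1],[0,0.24,0,0.015,1],[0,0.31,0,0.015,1],[0,0.38,0,0.015,1],[0,0.45,0,0.015,1],[0,0.52,0,0.015,1],[0,0.59,0,0.015,1],[-0.005,0.66,0,0.015,1],[-0.005,0.73,0,0.015,1],[-0.005,0.8,0,0.015,1],[-0.006,0.87,0,0.015,1],[-0.007,0.93,0,0.015,1],[-0.007,0.97,0,0.015,1],[-0.007,1,0,0.015,1]])

```text
clock: 11.68
position: [0.5355, 0.0568, 0.0133]
ee_rot: [-0.032, 0.999, 0.0, -0.0]
ft_force: [0.4, -2.2, 1.5]
grip_width: 1.002
grasp_force: 1.2
```

```bash
python3 -c "
from h import *;chk('e.png')
for n in ('scene','top'):
    p=camera(n)
    for q,r,hi,lo in (('softener',.036,.11,.185),('detergent',0,0,.198),('tab_tub',.0415,.09,.098),('sprayer',.034,.11,.3)):
        P=pts(q,p,lo); print(n,q,((P.min(0)+P.max(0))/2).round(4)[:2] if len(P) else '', cyl(pts(q,p,.015,hi),r).round(4) if r else '')
"
```

```text
[0.5355 0.0571 0.0132] [ 0.3 -1.1 -0.6] yang 93.7
s 156 can top [0.5266 0.1597 0.212 ] in tool [ 0.0023  0.103  -0.1988]
s 172 can body [0.5261 0.156 ]
t 174 can top [0.5278 0.1593 0.2119] in tool [ 0.0011  0.1026 -0.1986]
t 64 can body [0.5296 0.1606]
scene softener [0.4061 0.3449] [0.406  0.3451]
scene detergent [0.6369 0.3425] 
scene tab_tub [0.321  0.3464] [0.3241 0.3477]
scene sprayer  [0.7042 0.3455]
top softener [0.4097 0.3482] [0.4095 0.3492]
top detergent [0.6408 0.3443] 
top tab_tub [0.3249 0.3494] [0.3235 0.353 ]
top sprayer  [0.7076 0.3499]
```

Emit:
carry_out(deltas=[[0,0.04,0,0,1],[0,0.1,0,0,1],[0,0.17,0,0,1],[0,0.24,0,0,1],[0,0.31,0,0,1],[0,0.38,0,0,1],[0,0.45,0,0,1],[0,0.52,0,0,1],[0,0.59,0,0,1],[0.002,0.66,0,0,1],[0.003,0.73,0,0,1],[0.004,0.8,0,0,1],[0.005,0.87,0,0,1],[0.005,0.92,0,0,1],[0.005,0.96,0,0,1],[0.005,0.98,0,0,1]])

```text
clock: 14.78
position: [0.5253, 0.2035, 0.0133]
ee_rot: [-0.032, 0.999, 0.0, -0.0]
ft_force: [0.4, -2.7, 0.8]
grip_width: 1.001
grasp_force: 1.2
```

```bash
python3 -c "
from h import *;chk('f.png')
"
```

```text
[0.5253 0.2035 0.0132] [ 0.5 -2.   0. ] yang 93.69
s 158 can top [0.5153 0.3049 0.2123] in tool [ 0.0035  0.1019 -0.199 ]
s 172 can body [0.516  0.3025]
t 152 can top [0.5162 0.307  0.2122] in tool [ 0.0024  0.1039 -0.1989]
```

View pics/f.png

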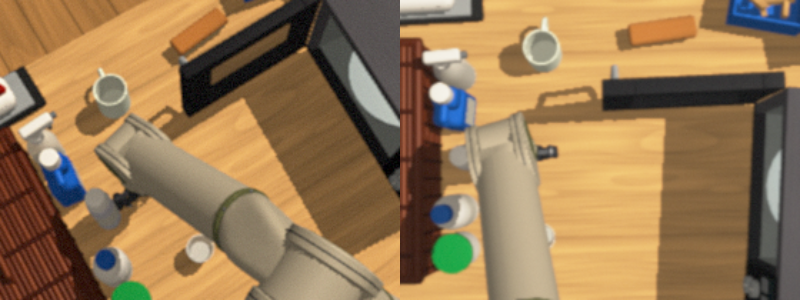

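The can, at crop (102,207), is nearly in the row between the jug and the softener; about 41 mm are left.

Emit:
carry_out(deltas=[[0,0.04,0,0,1],[0,0.09,0,0,1],[0,0.15,0,0,1],[0,0.2,0,0,1],[0,0.24,0,0,1],[0,0.265,0,0,1],[0,0.27,0,0,1],[0,0.27,0,0,1]])

```text
clock: 16.08
position: [0.5227, 0.2436, 0.0132]
ee_rot: [-0.032, 0.999, 0.0, -0.0]
ft_force: [0.5, -1.0, -0.7]
grip_width: 1.004
grasp_force: 0.4
```

```bash
python3 -c "
from h import *;chk('g.png')
"
```

```text
[0.5227 0.2436 0.0132] [ 0.  -1.9 -0.1] yang 93.67
s 160 can top [0.5139 0.3438 0.2113] in tool [ 0.0025  0.1006 -0.198 ]
s 187 can body [0.5135 0.3426]
t 116 can top [0.5144 0.3486 0.213 ] in tool [ 0.0016  0.1054 -0.1998]
```

Emit:
carry_out(deltas=[[0,-0.05,0,0,1],[0,-0.2,0,0,1],[0,-0.5,0,0,1],[0,-0.7,-0.2,0,1],[0,-0.8,-0.6,0,1],[0,-0.8,-1,0,1],[0,-0.8,-1,0,1]])

```text
clock: 17.25
position: [0.533, 0.1223, 0.1681]
ee_rot: [-0.031, 1.0, 0.002, 0.004]
ft_force: [0.7, 0.9, -0.6]
grip_width: 0.998
grasp_force: 0.0
```

Emit:
carry_out(deltas=[[0,0,-0.3,0,1],[-0.1,-0.1,-0.7,0,0],[-0.2,-0.2,-1,0,-1],[-0.2,-0.2,-1,0,-1]])

```text
clock: 17.75
position: [0.5642, 0.0929, 0.316]
ee_rot: [-0.03, 1.0, 0.0, 0.002]
ft_force: [0.2, 0.3, -1.4]
grip_width: 0.378
grasp_force: 0.0
```

```bash
python3 -c "
from h import *;chk('h.png')
print(manip.get_obs()['joint_pos'].round(2))
for n in ('scene','top'):
    p=camera(n)
    for q,r,hi in (('softener',.036,.11),('sprayer',.034,.11)): print(n,q,cyl(pts(q,p,.015,hi),r).round(4))
    P=pts('microwave_door',p,.245,.265); P=P[P[:,1]>-.29]
    for y in np.arange(-.3,.06,.04):
        s=P[(P[:,1]>y)&(P[:,1]<y+.04)]
        if len(s)>3: print(n,y.round(2),len(s),s[:,0].min().round(3),s[:,0].max().round(3),s[:,1].max().round(3))
    P=pts('microwave_door',p,.03,.265);s=P[P[:,0]>.66];print('handle',len(s),s[:,:2].mean(0),'ymax',P[:,1].max())
    P=pts('microwave',p,.25,.27)
    for x in (.25,.35,.45,.55):
        s=P[abs(P[:,0]-x)<.02]; print(x,np.percentile(s[:,1],[1,99]).round(3))
"
```

```text
[0.562  0.0947 0.3121] [-0.7 -0.3  0.3] yang 93.6
s 168 can top [0.5143 0.3438 0.213 ] in tool [0.0319 0.2516 0.0992]
s 173 can body [0.5135 0.3426]
t 180 can top [0.5145 0.3429 0.2124] in tool [0.0318 0.2506 0.0998]
t 166 can body [0.5169 0.3465]
[-0.69  0.19  0.52  1.54 -0.1   1.43  1.47]
scene softener [0.4062 0.3452]
scene sprayer [0.7045 0.3455]
scene -0.3 106 0.62 0.656 -0.26
scene -0.26 146 0.62 0.655 -0.22
scene -0.22 152 0.619 0.653 -0.18
scene -0.18 141 0.619 0.652 -0.14
scene -0.14 155 0.618 0.65 -0.1
scene -0.1 62 0.617 0.649 -0.081
handle 0 [nan nan] ymax 0.033767762878218956
0.25 [-0.598 -0.271]
0.35 [-0.604 -0.281]
0.45 [-0.614 -0.289]
0.55 [-0.622 -0.297]
top softener [0.4095 0.3492]
top sprayer [0.7073 0.35  ]
top -0.3 150 0.626 0.657 -0.26
top -0.26 193 0.625 0.658 -0.22
top -0.22 201 0.624 0.657 -0.18
top -0.18 189 0.623 0.655 -0.141
top -0.14 200 0.622 0.655 -0.1
top -0.1 191 0.622 0.654 -0.061
top -0.06 192 0.621 0.652 -0.02
top -0.02 200 0.619 0.652 0.02
top 0.02 76 0.62 0.651 0.035
handle 48 [0.67219759 0.01197434] ymax 0.03548664949967128
0.25 [-0.594 -0.268]
0.35 [-0.602 -0.278]
0.45 [-0.611 -0.286]
0.55 [-0.618 -0.293]<string>:11: RuntimeWarning: Mean of empty slice.
  ret = um.true_divide(
```

View pics/h.png

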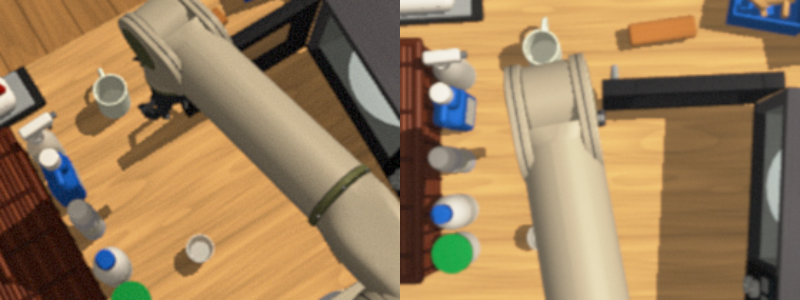

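The can stands in the gap at crop (86,218)/(450,160), level with its neighbours to about 2 mm. The door, at (700,90), is still open and its way is free, so it comes next.

Emit:
carry_out(deltas=[[-0.2,-0.1,-0.2,0,-1],[-0.5,-0.4,-0.3,0,-1],[-0.8,-0.7,-0.3,0,-1],[-0.85,-0.8,-0.3,0,-1],[-0.85,-0.8,-0.3,0,-1]])

```text
clock: 19.27
position: [0.6977, -0.018, 0.3572]
ee_rot: [-0.03, 1.0, -0.001, -0.001]
ft_force: [-0.1, 0.3, 0.0]
grip_width: 0.002
grasp_force: 0.0
```

Emit:
carry_out(deltas=[[0,-0.3,0,0,-1],[0,-0.55,0,0,-1],[0,-0.55,0,0,-1],[0,-0.55,0.3,0,-1],[0,-0.55,0.6,0,-1],[0,-0.55,0.8,0,-1],[0,-0.55,0.8,0,-1]])

```text
clock: 20.15
position: [0.7015, -0.0955, 0.2363]
ee_rot: [-0.033, 0.999, 0.001, -0.002]
ft_force: [-0.9, 0.4, 1.0]
grip_width: 0.001
grasp_force: 0.0
```

```bash
python3 - <<'E'
from h import *
o=manip.get_obs();print(o["position"].round(4),o["ee_rot"].round(3),o["joint_pos"].round(2),o["ft_force"].round(1),o["grip_width"])
H=np.array([.622,-.300]);p=o["position"][:2].copy()
x=np.array([-.998,-.063]);y=np.array([-.063,.998])
from scipy.spatial.transform import Rotation as Ro
A=Ro.from_quat(o["ee_rot"]).as_matrix();x=A[:2,0];y=A[:2,1]
# TCP path: silhouette box +-13 (x), +-65 (y); place box touching the outer face with its middle ~0.2 along
for op in range(84,-3,-6):
    a=np.radians(175.2-op);u=np.array([np.cos(a),np.sin(a)]);n=np.array([u[1],-u[0]])
    s=.013*abs(x@n)+.066*abs(y@n)
    c=H+.2*u+(.032+s)*n; d=c-p; print(op,c.round(3),"tool from here",(d@x/.15).round(2),(d@y/.15).round(2))
E
```

```text
[ 0.7015 -0.0955  0.2363] [-0.033  0.999  0.001 -0.002] [-0.29  0.58  0.58  1.25 -0.31  1.4   1.9 ] [-0.9  0.4  1. ] 0.001062639215421709
84 [ 0.666 -0.099] tool from here 0.24 -0.01
78 [ 0.645 -0.095] tool from here 0.37 0.02
72 [ 0.63  -0.093] tool from here 0.47 0.05
66 [ 0.615 -0.091] tool from here 0.57 0.07
60 [ 0.599 -0.09 ] tool from here 0.68 0.08
54 [ 0.582 -0.091] tool from here 0.8 0.09
48 [ 0.564 -0.093] tool from here 0.91 0.08
42 [ 0.546 -0.097] tool from here 1.03 0.06
36 [ 0.528 -0.103] tool from here 1.16 0.03
30 [ 0.51  -0.111] tool from here 1.28 -0.02
24 [ 0.492 -0.121] tool from here 1.4 -0.08
18 [ 0.475 -0.133] tool from here 1.52 -0.15
12 [ 0.459 -0.148] tool from here 1.64 -0.24
6 [ 0.444 -0.165] tool from here 1.74 -0.35
0 [ 0.431 -0.184] tool from here 1.84 -0.47
```

Emit:
carry_out(deltas=[[0.08,0,0.1,0,-1],[0.16,0,0.1,0,-1],[0.22,0,0.1,0,-1],[0.27,0,0.1,0,-1],[0.32,0.01,0.1,0,-1],[0.37,0.02,0.1,0,-1],[0.42,0.03,0.1,0,-1],[0.47,0.05,0.1,0,-1],[0.52,0.06,0.1,0,-1],[0.57,0.07,0.1,0,-1],[0.62,0.07,0.1,0,-1],[0.68,0.08,0.1,0,-1],[0.74,0.08,0.1,0,-1],[0.8,0.09,0.1,0,-1],[0.86,0.08,0.1,0,-1],[0.91,0.08,0.1,0,-1],[0.91,0.08,0.1,0,-1]])

```text
clock: 22.28
position: [0.5648, -0.0951, 0.2233]
ee_rot: [-0.032, 0.999, 0.0, -0.0]
ft_force: [-0.4, -0.1, 1.4]
grip_width: 0.002
grasp_force: 0.0
```

```bash
python3 - <<'E'
from h import *
T=camera("top");S=camera("scene");o=manip.get_obs();print(o["position"].round(4),o["ft_force"].round(1),o["joint_pos"].round(2))
im=np.hstack([cv2.resize(S["img"][60:270,220:500],(400,300)),cv2.resize(T["img"][105:315,240:520],(400,300))])
cv2.imwrite("pics/i.png",im[:,:,::-1])
E
```

```text
[ 0.5654 -0.0949  0.2232] [-0.2 -0.4  0. ] [-0.43  0.26  0.62  1.67 -0.16  1.26  1.85]
```

View pics/i.png

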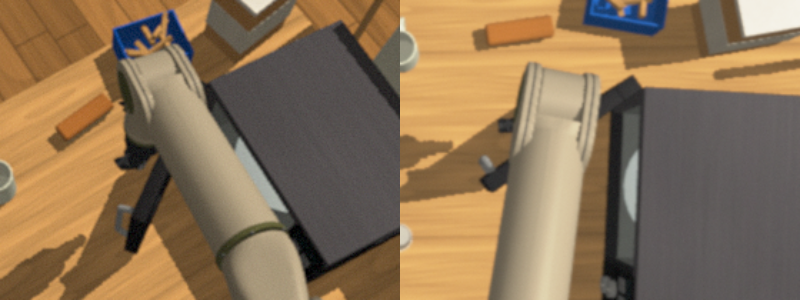

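The door is about half shut, being pushed at crop (130,160), handle at (122,218); nothing is in its way.

Emit:
carry_out(deltas=[[0.06,-0.01,0,0,-1],[0.12,-0.02,0,0,-1],[0.19,-0.035,0,0,-1],[0.25,-0.05,0,0,-1],[0.31,-0.075,0,0,-1],[0.37,-0.1,0,0,-1],[0.43,-0.13,0,0,-1],[0.49,-0.16,0,0,-1],[0.55,-0.195,0,0,-1],[0.61,-0.23,0,0,-1],[0.67,-0.275,0,0,-1],[0.73,-0.32,0,0,-1],[0.78,-0.37,0,0,-1],[0.83,-0.43,0,0,-1],[0.86,-0.46,0,0,-1],[0.88,-0.49,0,0,-1],[0.88,-0.49,0,0,-1]])

```text
clock: 24.5
position: [0.4382, -0.177, 0.2232]
ee_rot: [-0.032, 0.999, -0.0, -0.0]
ft_force: [1.0, 0.9, -0.4]
grip_width: -0.004
grasp_force: 0.0
```

Emit:
carry_out(deltas=[[0,-0.02,0,0,-1],[0,-0.04,0,0,-1],[0,-0.06,0,0,-1],[0,-0.06,0,0,-1]])

```text
clock: 25.0
position: [0.4391, -0.186, 0.2233]
ee_rot: [-0.032, 0.999, -0.0, 0.0]
ft_force: [0.2, -0.2, 0.5]
grip_width: 0.001
grasp_force: 0.0
```

Emit:
carry_out(deltas=[[0,-0.03,0,0,-1],[0,-0.06,0,0,-1],[0,-0.06,0,0,-1]])

```text
clock: 25.38
position: [0.4396, -0.1953, 0.2233]
ee_rot: [-0.032, 1.0, -0.0, 0.0]
ft_force: [1.0, 0.0, 0.1]
grip_width: -0.001
grasp_force: 0.0
```

```bash
python3 - <<'E'
from h import *
o=manip.get_obs();print(o["position"].round(4),o["ft_force"].round(1))
for n in ("scene","top"):
    T=camera(n)
    P=np.vstack([pts("microwave_door",T,.2,.259),pts("microwave",T,.2,.257)])
    C=cloud(T)[T["depth"]>0]; C=C[(C[:,2]>.235)&(C[:,2]<.259)&(C[:,0]>.25)&(C[:,0]<.66)&(C[:,1]>-.3)&(C[:,1]<-.1)]
    for x in np.arange(.26,.66,.04):
        s=C[abs(C[:,0]-x)<.01]
        if len(s): print(n,x.round(2),len(s),np.percentile(s[:,1],[5,50,95]).round(3))
E
```

```text
[ 0.4396 -0.1953  0.2233] [1.  0.  0.1]
scene 0.3 38 [-0.226 -0.218 -0.213]
scene 0.34 42 [-0.234 -0.221 -0.219]
scene 0.38 47 [-0.241 -0.231 -0.226]
scene 0.42 37 [-0.25  -0.233 -0.17 ]
scene 0.54 14 [-0.262 -0.258 -0.256]
scene 0.58 54 [-0.285 -0.268 -0.261]
scene 0.62 51 [-0.298 -0.277 -0.268]
top 0.46 2 [-0.165 -0.164 -0.163]
top 0.5 46 [-0.297 -0.288 -0.263]
top 0.54 114 [-0.293 -0.27  -0.251]
top 0.58 118 [-0.296 -0.275 -0.258]
top 0.62 96 [-0.298 -0.279 -0.265]
```

Emit:
carry_out(deltas=[[0,-0.03,0,0,-1],[0,-0.06,0,0,-1],[0,-0.08,0,0,-1],[0,-0.08,0,0,-1]])

```text
clock: 26.18
position: [0.4404, -0.2071, 0.2233]
ee_rot: [-0.032, 0.999, -0.0, 0.0]
ft_force: [0.2, 0.2, 0.5]
grip_width: 0.002
grasp_force: 0.0
```

Emit:
carry_out(deltas=[[0,-0.015,0,0,-1],[0,-0.03,0,0,-1],[0,-0.03,0,0,-1]])

```text
clock: 26.55
position: [0.4408, -0.2113, 0.2233]
ee_rot: [-0.032, 0.999, -0.0, 0.0]
ft_force: [-0.0, 0.6, 0.2]
grip_width: 0.001
grasp_force: 0.0
```

Emit:
carry_out(deltas=[[0,-0.015,0,0,-1],[0,-0.03,0,0,-1],[0,-0.03,0,0,-1]])

```text
clock: 26.92
position: [0.4411, -0.215, 0.2232]
ee_rot: [-0.032, 0.999, 0.001, -0.0]
ft_force: [-0.6, 4.7, 1.7]
grip_width: -0.002
grasp_force: 0.0
```

Emit:
carry_out(deltas=[[0,-0.015,0,0,-1],[0,-0.03,0,0,-1],[0,-0.03,0,0,-1]])

```text
clock: 27.3
position: [0.4411, -0.2155, 0.223]
ee_rot: [-0.034, 0.999, 0.004, -0.001]
ft_force: [-8.0, 24.4, 11.5]
grip_width: -0.002
grasp_force: 0.0
```

```bash
cat > door.py <<'E'
from h import *
o=manip.get_obs();print(o["position"].round(4),o["ft_force"].round(1))
T=camera("scene");C=cloud(T)[T["depth"]>0]; C=C[(C[:,2]>.24)&(C[:,2]<.26)&(C[:,0]>.25)&(C[:,0]<.66)&(C[:,1]>-.31)&(C[:,1]<-.19)]
for x in np.arange(.28,.66,.04):
    s=C[abs(C[:,0]-x)<.01]
    if len(s): print(x.round(2),len(s),np.percentile(s[:,1],[5,50,95]).round(3))
E
python3 door.py
```

```text
[ 0.4411 -0.2155  0.223 ] [-8.  24.4 11.5]
0.32 11 [-0.247 -0.246 -0.245]
0.36 28 [-0.255 -0.25  -0.248]
0.4 48 [-0.265 -0.255 -0.251]
0.44 14 [-0.204 -0.196 -0.192]
0.52 16 [-0.268 -0.263 -0.261]
0.56 80 [-0.299 -0.279 -0.265]
0.6 85 [-0.303 -0.281 -0.268]
```

At the stop: the force rose to 24 N and the door's slope matches the front's. I'll retreat.

Emit:
carry_out(deltas=[[0,0.03,0,0,-1],[0,0.1,0,0,-1],[0,0.3,0,0,-1],[0,0.6,-0.2,0,-1],[0,0.9,-0.6,0,-1],[0,0.9,-0.8,0,-1],[0,0.9,-0.8,0,-1],[0,0.9,-0.8,0,-1]])

```text
clock: 28.35
position: [0.4324, -0.0857, 0.3426]
ee_rot: [-0.032, 0.999, -0.0, -0.0]
ft_force: [1.2, -0.7, -0.6]
grip_width: 0.0
grasp_force: 0.0
```

```bash
python3 door.py; python3 -c "
from h import *;save(camera('scene'),'j.png')"
```

```text
[ 0.4324 -0.0857  0.3426] [ 1.2 -0.7 -0.6]
```

View pics/j.png

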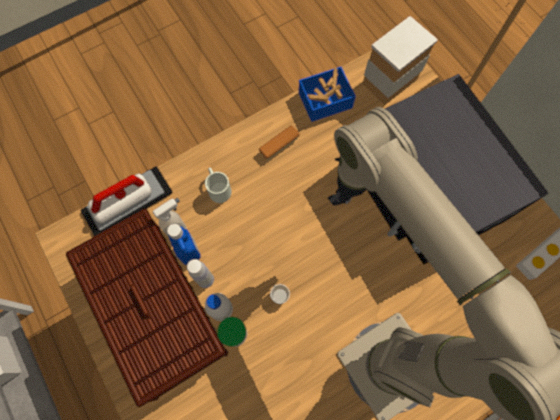

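The can stands upright in the row at (200,272) and everything else is in place. The arm hides the door, so I'll move aside and check.

Emit:
carry_out(deltas=[[0,0.3,0,0,-1],[0,0.7,0,0,-1],[0,1,0,0,-1],[0,1,0,0,-1],[0,1,0,0,-1]])

```text
clock: 29.08
position: [0.423, 0.0633, 0.3426]
ee_rot: [-0.031, 1.0, -0.0, -0.001]
ft_force: [0.5, -0.8, 0.5]
grip_width: 0.004
grasp_force: 0.0
```

```bash
python3 door.py; python3 -c "
from h import *
p=camera('top')
C=cloud(p)[p['depth']>0]; C=C[(C[:,2]>.24)&(C[:,2]<.262)&(C[:,1]>-.31)&(C[:,1]<-.19)]
for x in (.3,.35,.4,.45,.5,.55,.6):
    s=C[abs(C[:,0]-x)<.01]; print(x,len(s),np.percentile(s[:,1],[5,50,95]).round(3) if len(s) else '')
"
```

```text
[0.423  0.0633 0.3426] [ 0.5 -0.8  0.5]
0.28 44 [-0.307 -0.276 -0.271]
0.32 109 [-0.298 -0.263 -0.245]
0.36 115 [-0.303 -0.268 -0.248]
0.4 95 [-0.304 -0.271 -0.252]
0.44 101 [-0.305 -0.273 -0.256]
0.48 99 [-0.302 -0.276 -0.258]
0.52 94 [-0.306 -0.278 -0.262]
0.56 82 [-0.303 -0.281 -0.265]
0.6 90 [-0.303 -0.284 -0.268]
0.3 174 [-0.305 -0.273 -0.242]
0.35 191 [-0.306 -0.271 -0.245]
0.4 168 [-0.304 -0.272 -0.249]
0.45 171 [-0.305 -0.275 -0.253]
0.5 154 [-0.304 -0.277 -0.257]
0.55 141 [-0.306 -0.281 -0.261]
0.6 142 [-0.306 -0.284 -0.265]
```

```bash
python3 -c "
from workcell import ticket;print(ticket.hand_in())"
```

```text
the job is handed in; nothing more can be done
None
```

The spray can stands upright in the gap, within about 3 mm of its neighbours' line, and the microwave door was then pushed fully shut against its stop; nothing else looked moved, and I handed the job in at about 29 s of the allowed 72 s.

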